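# Close the filler of the torch cooler

### The arm

A 6-joint arm with a two-finger parallel gripper is mounted at the origin on the work surface. World frame = base frame: x ahead of the robot, y to its left, z up, the work surface at z = 0. Lengths are in mm, angles in rad, forces in N, time in s.
With the tool pointing down it reaches from about 350 to 950 mm from the base axis. Payload 17.4 kg.
Tool frame: the origin (TCP) lies at the very end of the fingers, on their centre line; the grasp point (between the pads) lies 19 mm behind it; z points along the fingers, y is the direction in which the jaws open and shut (so a half turn about z gives the same grasp; the last joint's range is limited). The gripper opens to 93 mm and grips with 3 to 60 N. Pads are 15 mm wide; open, the fingers measure 128 mm over their backs; the gripper's body (75 mm by 188 mm) begins 65 mm behind the grasp point.
Start: joints at [-1.14, 0.116, 1.442, -0, 1.584, -0.038], TCP at [304.968, -602.185, 218.646] pointing down, gripper open.
Joint ranges: [-2.83, 2.83], [-0.83, 2.19], [0.07, 2.5], [-1.14, 4.28], [0.01, 3], [-2.97, 2.97]. Speed limits (rad/s): [1.89, 1.89, 2.22, 3.14, 3.14, 3.14].

### API

Orientations are given as a unit quaternion [x, y, z, w].
In Python, from workcell import * gives the robot as it stands.
- The arm moves only by the tool play_rows, never from a script. Its argument "rows" is one flat list of numbers, 7 for each row, row after row: the shift along the tool's x, y, z in m, then the turn, a rotation vector about the tool's x, y, z in degrees, then the opening, from -1 (shut) to 1 (fully open). A call has 1 to 5 rows; each row is the pose to reach, as a shift and turn from the pose commanded when the call began, along the tool's axes at that moment; what a row does not reach only later rows make up. A row lasts 1/12 s, in which the tool goes at most 41.7 mm and 7.16 degrees, less where a joint would pass 70% of its speed; a pose out of reach is approached as far as the arm can. A call with a gripper value outside its range is refused whole. The fingers move at their own pace and stop on an object; "grip_force" is the grip in N (left out, the last holds). Time passes only in rows, so rows that repeat a pose let the fingers close. It gives the time, the measured TCP pose, the force and the opening at its end, in the units of the state.
- sense(): the state, without advancing time (a new reading comes with each control period).
- camera(name): name is "side" or "top" or "wrist"; returns a dict with "img" (420x560x3 uint8, red, green, blue), "depth" (420x560 float32, mm along the optical axis (not along the pixel's ray), 0 where there is no reading), "intrinsics" (3x3 intrinsics, pixels), "origin" and "orientation" of the camera in the world. Camera axes: x right, y up, looking along -z (the intrinsics and any distortion apply to the point x, -y, -z); pixel columns grow to the right and rows downward; lengths in mm; the calibration is good to about 2 mm. The wrist camera is an equidistant fisheye: a pixel r from the principal point sees the ray r / f radians off the axis. A picture is of the moment at which its call begins.
- sign_off(): hands the job in, once; it reports no verdict.
The state is a dict: "t": time; "joint_positions": joint angles; "qvel": joint speeds; "joint_efforts": joint torques, N m; "tcp_pos": TCP position; "tcp_rot": TCP orientation; "ft_force": force on the tool from outside, world axes, zero at the start; "moment": the same for the moment, N m; "finger_gap": finger opening in mm.
Only numpy, scipy, OpenCV 4.12 (cv2) and the standard library are available. Lean on these libraries where they do the work, as an engineer would, in place of code of your own. Each camera call takes 0.05 s, during which the arm holds its last target.

### The job

Close the filler of the welding-torch cooler: set the yellow cap on the neck, turn it gently backwards (anticlockwise from above) until it drops into the start of the thread, then press lightly and turn it forward (clockwise) to its stop, so that it is fully home and stays there when let go. Never force the cap against the neck, and leave the other things on the bench where they are.

Things in the scene. Friction and masses are not known exactly. Their poses are not given: they have to be found in the camera images.
- cap_grip (a point): Grip point of the loose yellow cap: middle of the bar on its top, on the cap's axis, 53 mm above the underside of its skirt. The bar is 60 mm long (this frame's x), 16 mm thick (y), 32 mm high (31 to 63 mm above the underside); round its foot is the cap's flat top. z is the cap's axis, up.
- cap: The yellow cap, 68 mm across (75 over its ribs), 0.08 to 0.17 kg, standing on the bench: origin at the centre of its underside, axes as at its grip point. The skirt is open below, 27 mm deep, with three inward lugs 120 degrees apart (one on +x), 6 mm high, flush with its lower edge.
- cooler: The fixed grey torch cooler, 220 x 200 x 120 mm (x, y, z): origin under its middle, on the bench; z up. More than 60 N of contact between cap and cooler with its neck, added over all touching spots, counts as forcing: a twist of about 1 N m against a wall or stop does it, 0.5 N m is ample.
- filler (a point): Where the axis of the white filler neck meets the cooler's flat top, 120 mm above the bench; z up along the neck. Tube 45 mm across with coned tip at 36 mm, 57 mm across over the threads (cap play about 1.5 mm all round); a red sprung seal stands to 42.5 mm. Three-start right-hand thread; the starts' angle differs from unit to unit, unrelated to this frame's directions.
- thread_top (a point): On the neck's axis, at the thread tops, 26 mm above the filler point. Set down, the cap mostly rests on these (grip point 79 mm above the filler point) or on the walls between (85 mm). Turned anticlockwise under about 5 N it drops into the starts within 100 degrees (grip point 69 mm or lower); within 20 degrees more a wall stops it. Clockwise on top it only meets walls. It may drop in at once.
- cap_home (a point): Where the cap's grip point is when fully home: 65 mm above the filler point, on the neck's axis. From the starts, pressed with about 3 N and turned clockwise, the lugs run under the threads, drawing the cap down on the seal (1.5 N per mm), to a stop after 58 to 78 degrees; it takes about 0.1 to 0.3 N m, and the thread then holds the cap.
- wrench: A steel wrench, 190 mm long, lying on the bench; a bystander.
- spray: A spray can, 60 mm across, 190 mm high, standing; a bystander.
- jar: A clear jar with a steel lid, 64 mm across, 75 mm high, standing; a bystander.
- hammer: A hammer lying on the bench; a bystander.
- magnet: A flat red welding magnet, 90 mm square, 18 mm high; a bystander.
- grinding_disc: A black grinding disc, 115 mm across, 6 mm thick; a bystander.
- angle_offcut: A piece of steel angle, 120 x 50 x 50 mm; a bystander.
Things that resemble listed ones, but are neither listed nor needed, are in the scene too. Of the things that look like the cap, the middle-sized one is meant.

How it is judged (in metres and radians):
On the way:
1. the cap is set upright over the neck (horizontal distance between cap_grip and filler below 0.005 m and z of cap_grip in the frame of filler below 0.088 m and angle between cap_grip's own z axis and vertical below 0.12 rad), for 0.1 s.
At the end, for the whole second after the job is handed in: The cap stands upright (within 3.4 degrees) and centred (within 4 mm) on the neck, let go and at rest, held down by the thread against the seal: its grip point 63 to 66.2 mm above the top of the cooler (horizontal distance between cap_grip and filler below 0.004 m and z of cap_grip in the frame of filler between 0.063 and 0.0662 m and angle between cap_grip's own z axis and vertical below 0.06 rad and linear speed of cap below 0.01 m/s); the robot touches nothing.
It fails at once if the cap is forced: more than 60 N of contact between cap and cooler (contact force between cap and cooler above 60 N).
It fails at once if a bystander is pushed more than 30 mm (distance of any of wrench, spray, jar, hammer, magnet, grinding_disc, angle_offcut from where it was at the start of the episode above 0.03 m).
It also fails if it takes over 67 s, if anything falls off the work surface, if the arm or the gripper's body presses on something with over 40 N, if the wrist force passes 120 N, or if a joint passes its speed limit or range.

## Working session

There is one attempt and no reset: what is moved stays moved. The work goes in short steps, Python scripts to look and compute and a tool call to move; the robot and the scene stay as the last step left them, time stands still between calls to the robot, and variables do not carry over. Pictures are saved under pics/ and viewed, and the job is handed in when it is done.

Besides the shell and the picture viewer there is one more tool, called after "Emit:" by a JSON object that holds its "fn" and its "kwargs". play_rows: Moves the arm, as the interface text tells. Its arguments: {"type":"object","properties":{"rows":{"type":"array","items":{"type":"number"}},"grip_force":{"type":"number"}},"required":["rows"]}

```bash
mkdir -p pics; python3 - <<'E'
from workcell import *
import cv2,numpy as np
s=sense(); print({k:np.round(v,3).tolist() for k,v in s.items()})
for n in("side","top","wrist"):
    c=camera(n); np.savez(f"pics/{n}0.npz",**c); cv2.imwrite(f"pics/{n}0.png",c["img"][:,:,::-1]); print(n,c["intrinsics"],c["origin"],c["orientation"])
E
```

```text
{'t': 0.0, 'joint_positions': [-1.14, 0.116, 1.442, -0.0, 1.584, -0.038], 'qvel': [-0.0, 0.001, 0.0, 0.0, 0.0, 0.002], 'joint_efforts': [0.002, -72.124, -62.262, 0.078, 0.024, -0.0], 'tcp_pos': [304.884, -601.996, 217.92], 'tcp_rot': [0.973, 0.232, -0.0, -0.001], 'ft_force': [0.007, 0.34, 0.348], 'moment': [-0.033, -0.011, 0.017], 'finger_gap': 92.972}
side [[510.35273759   0.         276.4054735 ]
 [  0.         510.35273759 213.77036499]
 [  0.           0.           1.        ]] [  456.93022703 -1120.1996662   1227.64816072] [ 0.39253388 -0.02742127 -0.06164237  0.91725975]
top [[543.35358069   0.         270.48491255]
 [  0.         543.35358069 214.997134  ]
 [  0.           0.           1.        ]] [ 415.9861524    -5.15018136 1521.08508893] [ 0.0394948  -0.04204292 -0.69760943  0.71415239]
wrist [[325.1922621    0.         288.14258783]
 [  0.         325.1922621  209.99064921]
 [  0.           0.           1.        ]] [ 372.80531567 -568.22980269  383.60514978] [-0.11630719  0.072504   -0.51866329  0.84392192]
```

View pics/top0.png

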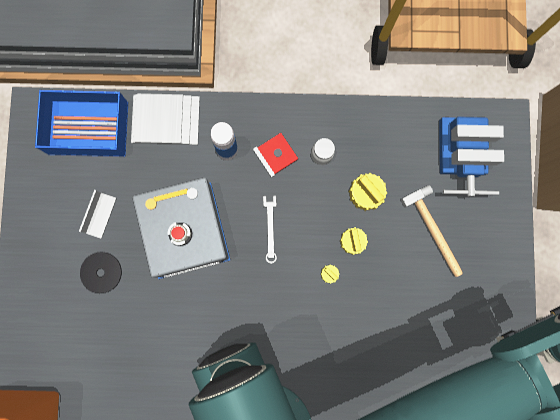

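View pics/side0.png

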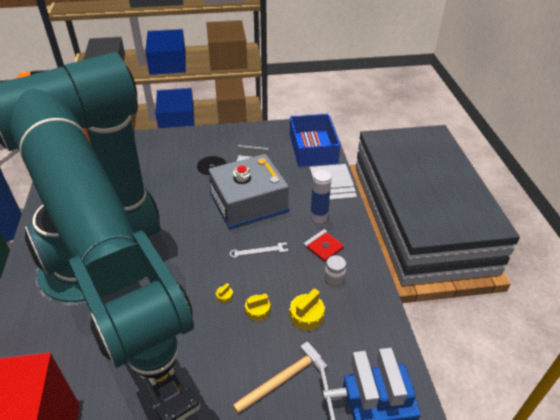

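View pics/wrist0.png

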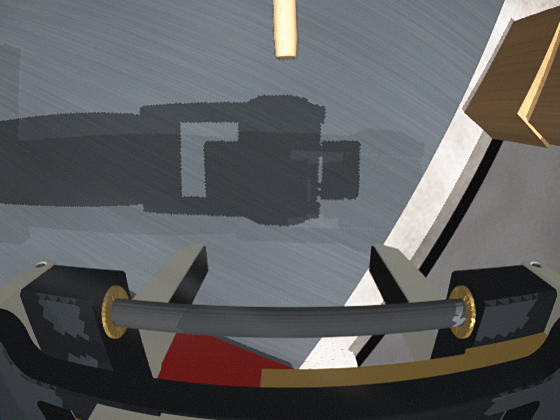

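The top view shows three cap-like things: (368,191) large, (354,240) middle and (330,274) small. The middle one is about 27 px, or roughly 72 mm, which fits the 68/75 mm cap. The cooler neck with its red seal is at (179,233). I'll measure both and enlarge the middle cap.

```bash
cat > h.py <<'E'
import numpy as np,cv2
from scipy.spatial.transform import Rotation as R
def pts(c):
    "per-pixel world points"
    d=c["depth"]; K=c["intrinsics"]; v,u=np.mgrid[:d.shape[0],:d.shape[1]]
    p=np.stack([(u-K[0,2])/K[0,0]*d,-(v-K[1,2])/K[1,1]*d,-d],-1)
    return p@R.from_quat(c["orientation"]).as_matrix().T+c["origin"]
def ray(c,u,v,z):
    K=c["intrinsics"]; r=R.from_quat(c["orientation"]).apply([(u-K[0,2])/K[0,0],-(v-K[1,2])/K[1,1],-1.])
    o=np.array(c["origin"]); return o+r*(z-o[2])/r[2]
E
python3 - <<'E'
from h import *
for n in("top","side"):
    c=dict(np.load(f"pics/{n}0.npz")); P=pts(c); hsv=cv2.cvtColor(c["img"],cv2.COLOR_RGB2HSV)
    print(n,"yellow")
    m=cv2.inRange(hsv,(22,120,60),(35,255,255)); k,l,s,ce=cv2.connectedComponentsWithStats(m)
    for i in range(1,k):
        if s[i,4]<60: continue
        q=P[l==i]; q=q[q[:,2]>-20]
        print(s[i],ce[i].round(1),"med",np.median(q,0).round(1),"zmax",q[:,2].max().round(1))
        t=q[q[:,2]>52]
        if len(t)>10:
            (x,y),(w,h),a=cv2.minAreaRect(t[:,:2].astype(np.float32)); print("  hi",len(t),t.mean(0).round(1),(w,h),a)
        (ci,r)=cv2.minEnclosingCircle(q[q[:,2]>20][:,:2].astype(np.float32)) if (q[:,2]>20).sum()>5 else (0,0); print("  circ",ci,r)
    print("red")
    m=cv2.inRange(hsv,(0,140,80),(8,255,255))|cv2.inRange(hsv,(172,140,80),(180,255,255)); k,l,s,ce=cv2.connectedComponentsWithStats(m)
    for i in range(1,k):
        if s[i,4]<40: continue
        q=P[l==i]; print(s[i],ce[i].round(1),"med",np.median(q,0).round(1),"ray162",ray(c,*ce[i],162.5).round(1))
c=dict(np.load("pics/top0.npz"));P=pts(c)
q=P[200:262,150:210].reshape(-1,3)
for lo,hi in((115,125),(140,148),(150,170)):
    t=q[(q[:,2]>lo)&(q[:,2]<hi)]; print(lo,len(t),t.mean(0).round(1),np.ptp(t,0).round(1))
a=cv2.resize(c["img"][205:275,320:390],None,fx=6,fy=6,interpolation=cv2.INTER_CUBIC)
b=cv2.resize(c["img"][205:265,145:215],None,fx=5,fy=5,interpolation=cv2.INTER_CUBIC)
b=cv2.copyMakeBorder(b,0,420-b.shape[0],0,0,cv2.BORDER_CONSTANT)
cv2.imwrite("pics/crop0.png",np.hstack([a,b])[:,:,::-1])
E
```

```text
top yellow
[349 174  38  37 552] [368.2 191.3] med [ 656.9 -274.8   46.2] zmax 1521.1
  hi 246 [ 656.3 -271.3  103.6] (81.65605926513672, 382.9380187988281) 35.8332405090332
  circ (550.2282104492188, -159.1958465576172) 204.33074951171875
[154 189  34  13 142] [170.1 194.9] med [624.5 254.1 121.5] zmax 130.9
  hi 142 [624.7 254.  121.5] (12.4614896774292, 89.3329086303711) 15.711928367614746
  circ (626.901123046875, 252.86358642578125) 44.710819244384766
[340 228  22  26 205] [351.8 241.1] med [ 519.9 -233.8   36.4] zmax 1521.1
  hi 77 [ 522.1 -236.8   80.7] (58.10334014892578, 271.7396240234375) 31.3295841217041
  circ (485.76654052734375, -126.40791320800781) 139.90272521972656
[322 266  16  15  72] [329.7 273. ] med [ 433.3 -172.9   34.4] zmax 1521.1
  circ (419.43292236328125, -99.20022583007812) 94.11328887939453
red
[258 133  40  41 822] [277.7 152.7] med [767.6 -24.7  16.2] ray162 [733.8 -22.9 162.5]
[171 227  14  12 123] [177.5 232.5] med [523.2 223.5 161.9] ray162 [523.8 223.6 162.5]
side yellow
[215 283  18  20 259] [224.1 293.3] med [ 432.1 -186.    21. ] zmax 48.8
  cir
[... 236 characters left out ...]
.8177490234375, -675.4383544921875) 456.2825927734375
[244 293  27  28 574] [257.4 306.8] med [ 522.2 -253.5   31.3] zmax 1227.6
  hi 137 [ 522.8 -251.4   68.9] (893.8965454101562, 56.52799606323242) 83.84370422363281
  circ (487.15093994140625, -663.629150390625) 457.56976318359375
red
[237 166   9   6  46] [241.3 168.5] med [522.6 219.5 160.5] ray162 [522.7 217.7 162.5]
[307 233  37  28 544] [325.1 246.1] med [765.1 -32.9  14.9] ray162 [ 728.2 -164.4  162.5]
[   0  353   52   67 2941] [ 22.7 385.4] med [   8.9 -533.2  239.7] ray162 [ -27.  -489.4  162.5]
115 3017 [532.7 225.  119.9] [161.7 158.3  10. ]
140 76 [524.2 221.1 145. ] [53.4 55.5  7.6]
150 253 [524.7 223.2 158.5] [52.9 50.9 17.9]
```

View pics/crop0.png

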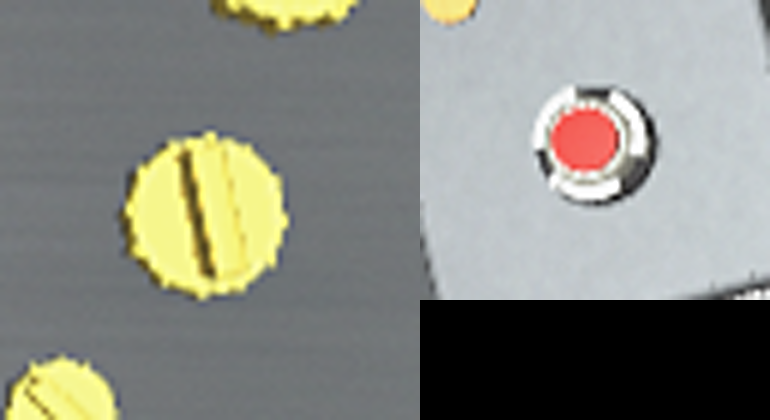

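The crop confirms the middle yellow cap, with its bar at about px (355,240), running mostly along world x. The neck seal is at (178,232). Next I'll fit both more precisely and work out the move to above the cap.

```bash
cat >> h.py <<'E'
def wrap(a): return (a+180)%360-180
def plan(s,target,yaw):
    "shift in tool axes (m) and turn (rotvec deg) from measured pose to TCP target mm, pointing down, tool x at yaw deg"
    r=R.from_quat(s["tcp_rot"]); t=R.from_euler('z',yaw,degrees=True)*R.from_euler('x',180,degrees=True)
    d=r.inv().apply(np.array(target)-s["tcp_pos"])/1000; rv=(r.inv()*t).as_rotvec(degrees=True)
    print("shift",d.round(4),"turn",rv.round(2),"rows>=",max(np.linalg.norm(d)/.0417,np.linalg.norm(rv)/7.16))
def yawof(s): 
    x=R.from_quat(s["tcp_rot"]).as_matrix()[:,0]; return np.degrees(np.arctan2(x[1],x[0]))
E
python3 - <<'E'
from h import *
from workcell import *
c=dict(np.load("pics/top0.npz"))
f=lambda x,y:(320+(x+.5)/6-.5,205+(y+.5)/6-.5)
print("disc",ray(c,*f(207,216),29).round(1))
a=ray(c,*f(200,147),63);b=ray(c,*f(228,273),63);print("bar",a,b,(a+b)/2,np.degrees(np.arctan2(a[1]-b[1],a[0]-b[0])))
g=lambda x,y:(145+(x+.5)/5-.5,205+(y+.5)/5-.5)
print("seal",ray(c,*g(586,138)[:0] or g(586-420,138),162.5),"threads",ray(c,*g(594-420,145),146))
s=sense();print(yawof(s));plan(s,[520,-236,200],12)
E
```

```text
disc [ 523.6 -240.1   29. ]
bar [ 552.07395267 -231.46308267   63.        ] [ 495.80014843 -244.31371445   63.        ] [ 523.93705055 -237.88839856   63.        ] 12.863436123140053
seal [524.58809285 222.95778816 162.5       ] threads [522.44476204 221.52360922 146.        ]
26.86392737982266
shift [ 0.3573 -0.2293  0.0183] turn [-0.05  0.   14.86] rows>= 10.189748122610872
```

Emit:
{"fn": "play_rows", "kwargs": {"rows": [0.036,-0.023,0.0,0,0,1.5,1,0.072,-0.046,0.0,0,0,3,1,0.108,-0.069,0.0,0,0,4.5,1,0.144,-0.092,0.0,0,0,6,1,0.18,-0.115,0.0,0,0,7.5,1]}}

```text
t: 0.57
tcp_pos: [411.3, -421.0, 218.4]
tcp_rot: [0.986, 0.167, -0.0, -0.0]
ft_force: [1.0, -0.5, -0.4]
finger_gap: 93.3
```

```bash
python3 - <<'E'
from h import *
from workcell import *
s=sense();print(s["t"],s["tcp_pos"],yawof(s));plan(s,[523,-238,200],12.5)
E
```

```text
0.5667 [ 411.33774913 -421.0074773   218.43542114] 19.260590731587392
shift [ 0.1658 -0.1359  0.0184] turn [-0.01  0.01  6.76] rows>= 5.1600596356059665
```

Emit:
{"fn": "play_rows", "kwargs": {"rows": [0.034,-0.0275,0.0035,0,0,1.4,1,0.068,-0.055,0.007,0,0,2.8,1,0.102,-0.0825,0.011,0,0,4.2,1,0.134,-0.109,0.015,0,0,5.6,1,0.165,-0.136,0.018,0,0,6.7,1]}}

```text
t: 0.98
tcp_pos: [519.0, -243.3, 200.8]
tcp_rot: [0.994, 0.11, -0.0, -0.0]
ft_force: [1.4, -0.5, 0.1]
finger_gap: 92.7
```

Emit:
{"fn": "play_rows", "kwargs": {"rows": [0,0,0,0,0,0,1,0,0,0,0,0,0,1]}}

```text
t: 1.15
tcp_pos: [519.1, -243.4, 200.8]
tcp_rot: [0.994, 0.112, -0.0, -0.0]
ft_force: [0.3, 0.2, 0.1]
finger_gap: 92.8
```

```bash
python3 - <<'E'
from h import *
from workcell import *
s=sense();print(s["t"],s["tcp_pos"],yawof(s))
c=camera("wrist"); np.savez("pics/wrist1.npz",**c); cv2.imwrite("pics/wrist1.png",c["img"][:,:,::-1])
E
```

```text
1.15 [ 519.10235551 -243.37093433  200.78098383] 12.857080810362918
```

View pics/wrist1.png

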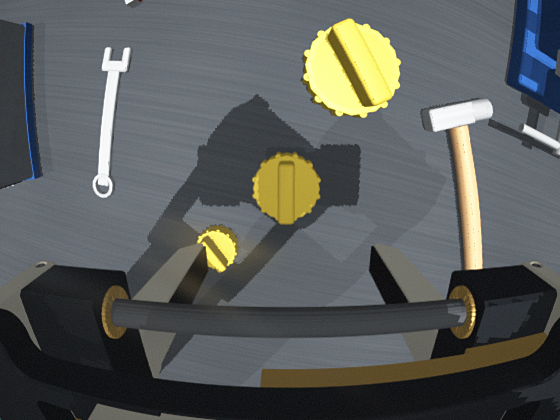

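The wrist view shows the middle cap at (287,188), with its bar running from about (287,163) to (287,222), almost aligned with the tool's x.

```bash
cat >> h.py <<'E'
def wray(c,u,v,z):
    K=c["intrinsics"]; x=u-K[0,2]; y=v-K[1,2]; r=np.hypot(x,y); th=r/K[0,0]
    d=np.array([np.sin(th)*x/r,-np.sin(th)*y/r,-np.cos(th)]); d=R.from_quat(c["orientation"]).apply(d); o=np.array(c["origin"])
    return o+d*(z-o[2])/d[2]
E
python3 - <<'E'
from h import *
from workcell import *
c=dict(np.load("pics/wrist1.npz"))
hsv=cv2.cvtColor(c["img"],cv2.COLOR_RGB2HSV); m=cv2.inRange(hsv,(18,100,60),(36,255,255)); k,l,s,ce=cv2.connectedComponentsWithStats(m)
for i in range(1,k):
    if s[i,4]>300: print(s[i],ce[i])
    if abs(ce[i][0]-287)<15 and s[i,4]>1500:
        cn=max(cv2.findContours((l==i).astype(np.uint8),0,1)[0],key=cv2.contourArea)[:,0]
        w=np.array([wray(c,u,v,20)[:2] for u,v in cn],np.float32); print("circle",cv2.minEnclosingCircle(w),"ell",cv2.fitEllipse(w))
for z in(63,): 
    a=wray(c,287,163,z);b=wray(c,286,222,z);print(a,b,(a+b)/2,np.degrees(np.arctan2(*(a-b)[1::-1])))
cv2.imwrite("pics/c1.png",cv2.resize(c["img"][145:235,240:335],None,fx=6,fy=6,interpolation=cv2.INTER_CUBIC)[:,:,::-1])
E
```

```text
[ 302   18   99  100 6110] [354.89836334  66.20180033]
[ 252  152   69   73 3697] [286.00568028 186.9169597 ]
circle ((520.9815673828125, -241.0278778076172), 41.11586380004883) ell ((521.634521484375, -240.27877807617188), (72.15616607666016, 77.96212768554688), 100.93831634521484)
[ 197  225   42   48 1359] [218.35688006 246.84253127]
[101 285  27  54 710] [111.81830986 311.55915493]
[449 285  27  54 705] [464.30212766 311.19148936]
[ 261  332  286   56 5222] [404.769054   366.54500191]
[ 553.94582303 -234.29099476   63.        ] [ 497.14934933 -246.17363952   63.        ] [ 525.54758618 -240.23231714   63.        ] 11.816666352033668
```

View pics/c1.png

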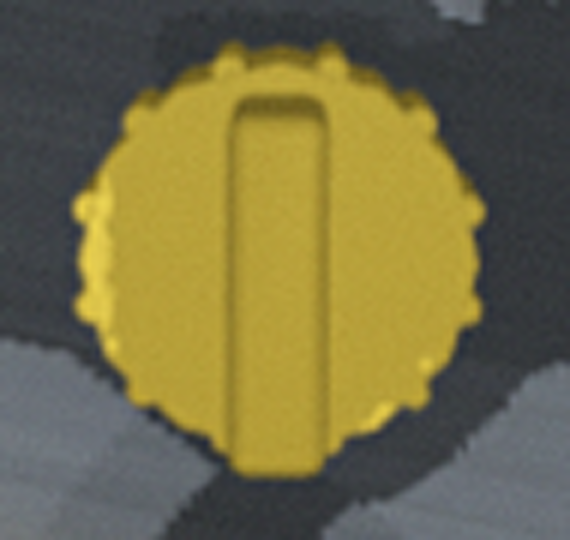

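```bash
python3 - <<'E'
from h import *
from workcell import *
c=dict(np.load("pics/wrist1.npz"));print(c["origin"])
z=63;a=wray(c,286.5,164.2,z);b=wray(c,286,223.8,z);m=(a+b)/2;print(a,b,np.linalg.norm(a-b),m,np.degrees(np.arctan2(*(a-b)[1::-1])))
# disc top z=31 extents (smooth rim, crop x 95..465?, y 52..)
for (p,q) in (((80,250),(480,250)),):
    A=[wray(c,240+x/6-.4,145+y/6-.4,29) for x,y in(p,q)];print(A,np.linalg.norm(A[0]-A[1]),(A[0]+A[1])/2)
s=sense();plan(s,[m[0],m[1],100],12)
E
```

```text
[ 593.28698257 -226.82374522  366.31860168]
[ 552.73070311 -234.08593065   63.        ] [ 495.33724475 -246.58268124   63.        ] 58.73821445989123 [ 524.03397393 -240.33430595   63.        ] 12.28375326551714
[array([ 517.37124792, -205.31691333,   29.        ]), array([ 533.09022803, -274.33235761,   29.        ])] 70.78289259358466 [ 525.23073797 -239.82463547   29.        ]
shift [ 0.0063 -0.003   0.1009] turn [-0.    0.02  0.77] rows>= 2.426599783814504
```

Emit:
{"fn": "play_rows", "kwargs": {"rows": [0.003,-0.001,0.03,0,0,0.5,1,0.006,-0.003,0.065,0,0,0.5,1,0.006,-0.003,0.1,0,0,0.5,0.5,0.006,-0.003,0.13,0,0,0.5,0.3,0.006,-0.003,0.13,0,0,0.5,0.2], "grip_force": 15}}

```text
t: 1.62
tcp_pos: [520.4, -241.0, 65.0]
tcp_rot: [0.994, 0.105, -0.003, -0.002]
ft_force: [-1.1, -0.4, -0.6]
finger_gap: 77.5
```

```bash
python3 - <<'E'
from h import *
from workcell import *
s=sense();print(s["t"],s["tcp_pos"],yawof(s),s["ft_force"],s["finger_gap"]); plan(s,[523.8,-239.8,37],12.4)
c=camera("wrist"); np.savez("pics/wrist2.npz",**c); cv2.imwrite("pics/wrist2.png",c["img"][:,:,::-1])
E
```

```text
1.6167 [ 520.43957345 -240.96958972   65.04624137] 12.071258307973366 [-1.053785   -0.35041913 -0.55852495] 77.46957156707393
shift [ 0.0037 -0.0003  0.028 ] turn [-0.29  0.36 -0.33] rows>= 0.6779627420786409
```

View pics/wrist2.png

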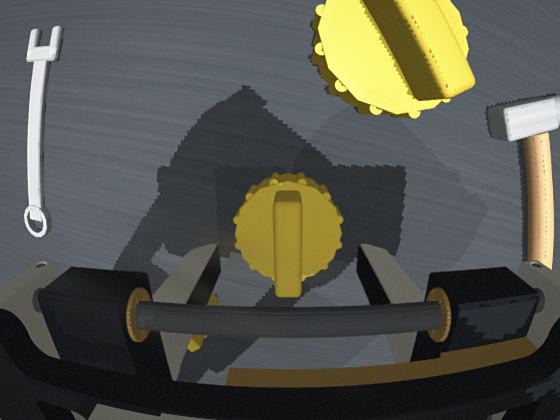

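The bar at (288,245) sits midway between the fingertips at 218 and 358. I'll let the arm settle, then descend.

Emit:
{"fn": "play_rows", "kwargs": {"rows": [0,0,0,0,0,0,0.2,0,0,0,0,0,0,0.2]}}

```text
t: 1.83
tcp_pos: [524.4, -242.1, 73.8]
tcp_rot: [0.994, 0.106, 0.001, 0.001]
ft_force: [0.3, -0.4, 0.1]
finger_gap: 60.2
```

```bash
python3 - <<'E'
from h import *
from workcell import *
s=sense();print(s["t"],s["tcp_pos"],yawof(s),s["ft_force"],s["finger_gap"]); plan(s,[523.8,-239.8,37],12.4)
c=camera("wrist")
z=63
print(np.array([wray(c,u,v,z) for u,v in ((288,188),(288,296))]),c["origin"])
np.savez("pics/wrist3.npz",**c); cv2.imwrite("pics/wrist3.png",cv2.resize(c["img"][160:310,210:370],None,fx=4,fy=4,interpolation=cv2.INTER_CUBIC)[:,:,::-1])
E
```

```text
1.8333 [ 524.36086471 -242.06127353   73.75893291] 12.120066404083598 [ 0.32549743 -0.39751342  0.07899627] 60.24288310770249
shift [-0.0002 -0.0024  0.0368] turn [ 0.11 -0.13 -0.28] rows>= 0.8832779452498226
[[ 562.31790015 -234.00680588   63.        ]
 [ 495.38448803 -248.33769242   63.        ]] [ 598.23632955 -226.1901137   239.56993474]
```

View pics/wrist3.png

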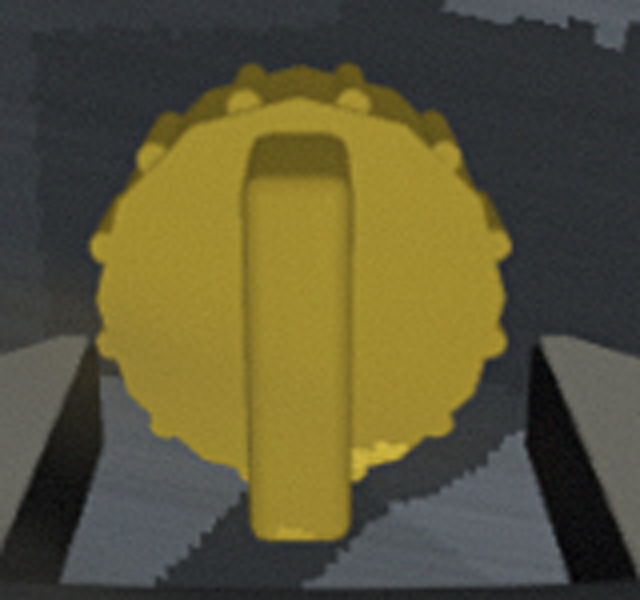

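The bar's top face runs from px (285,205) to (285,295).

```bash
python3 - <<'E'
from h import *
from workcell import *
c=dict(np.load("pics/wrist3.npz")); s=sense()
a,b=wray(c,284.5,204.2,63),wray(c,284.7,294.5,63);m=(a+b)/2;print(a,b,np.linalg.norm(a-b),m,np.degrees(np.arctan2(*(a-b)[1::-1])))
plan(s,[m[0],m[1],37],12.3)
E
```

```text
[ 552.83162535 -234.02986076   63.        ] [ 496.02889668 -246.09634842   63.        ] 58.07021706240248 [ 524.43026101 -240.06310459   63.        ] 11.992949880997058
shift [ 0.0003 -0.0019  0.0367] turn [ 0.12 -0.14 -0.17] rows>= 0.881902149426886
```

Emit:
{"fn": "play_rows", "kwargs": {"rows": [0,-0.002,0.012,0,0,0,0.0,0,-0.002,0.024,0,0,0,-0.1,0,-0.002,0.034,0,0,0,-0.2,0,-0.002,0.034,0,0,0,-0.2,0,-0.002,0.034,0,0,0,-0.2]}}

```text
t: 2.3
tcp_pos: [522.7, -238.7, 36.1]
tcp_rot: [0.994, 0.106, -0.001, -0.001]
ft_force: [0.3, -0.2, 0.5]
finger_gap: 37.4
```

```bash
python3 - <<'E'
from h import *
from workcell import *
s=sense();print(s["t"],s["tcp_pos"],yawof(s),s["ft_force"],s["finger_gap"]); plan(s,[524.4,-240.1,36.5],12.2)
E
```

```text
2.3 [ 522.70663886 -238.71105777   36.06721193] 12.167663886286466 [ 0.25604537 -0.16413466  0.52521715] 37.36275993966362
shift [ 0.0014  0.0017 -0.0004] turn [-0.07  0.08 -0.03] rows>= 0.053536535084501166
```

Emit:
{"fn": "play_rows", "kwargs": {"rows": [0.001,0.001,0,0,0,0,-0.3,0.001,0.001,0,0,0,0,-0.4,0.001,0.001,0,0,0,0,-0.6,0.001,0.001,0,0,0,0,-0.8,0.001,0.001,0,0,0,0,-1], "grip_force": 25}}

```text
t: 2.72
tcp_pos: [524.5, -239.8, 37.4]
tcp_rot: [0.994, 0.106, 0.0, 0.0]
ft_force: [-0.8, 0.7, 1.5]
finger_gap: 15.9
```

Emit:
{"fn": "play_rows", "kwargs": {"rows": [0,0,0,0,0,0,-1,0,0,0,0,0,0,-1,0,0,0,0,0,0,-1,0,0,0,0,0,0,-1]}}

```text
t: 3.05
tcp_pos: [524.5, -239.9, 37.4]
tcp_rot: [0.994, 0.106, 0.0, 0.0]
ft_force: [-0.2, 0.8, 4.5]
finger_gap: 15.8
```

```bash
python3 - <<'E'
from h import *
from workcell import *
s=sense();print(s["t"],s["tcp_pos"],yawof(s),s["ft_force"],s["moment"],s["finger_gap"])
E
```

```text
3.05 [ 524.4957811  -239.85268805   37.41043679] 12.159831209313927 [-0.19739544  0.7579789   4.45356526] [ 0.06630201  0.06883484 -0.03849948] 15.800502078175883
```

Emit:
{"fn": "play_rows", "kwargs": {"rows": [0,0,-0.01,0,0,0,-1,0,0,-0.03,0,0,0,-1,0,0,-0.07,0,0,0,-1,0,0,-0.11,0,0,0,-1,0,0,-0.15,0,0,0,-1]}}

```text
t: 3.47
tcp_pos: [523.7, -239.5, 189.1]
tcp_rot: [0.994, 0.106, -0.0, -0.0]
ft_force: [0.4, -0.4, -0.6]
finger_gap: 15.3
```

Emit:
{"fn": "play_rows", "kwargs": {"rows": [0,0,-0.03,0,0,0,-1,0,0,-0.06,0,0,0,-1,0,0,-0.08,0,0,0,-1,0,0,-0.08,0,0,0,-1,0,0,-0.08,0,0,0,-1]}}

```text
t: 3.88
tcp_pos: [524.4, -239.8, 268.0]
tcp_rot: [0.994, 0.106, 0.001, 0.0]
ft_force: [0.0, 0.4, -2.1]
finger_gap: 16.0
```

```bash
python3 - <<'E'
from h import *
from workcell import *
s=sense();print(s["t"],s["tcp_pos"],yawof(s),s["ft_force"],s["moment"],s["finger_gap"],s["joint_positions"])
plan(s,[524,222.8,265],12.2)
c=camera("top"); np.savez("pics/top4.npz",**c)
c=camera("wrist"); np.savez("pics/wrist4.npz",**c); cv2.imwrite("pics/wrist4.png",c["img"][:,:,::-1])
E
```

```text
3.8833 [ 524.3897568  -239.84124     267.96312084] 12.157363473968394 [ 0.00255909  0.39585092 -2.13977485] [0.01974817 0.03722074 0.02719107] 15.99075064395973 [-4.73199487e-01 -1.07866785e-01  1.58704665e+00 -8.81395723e-06
  1.66103690e+00  8.85410483e-01]
shift [ 0.097  -0.4524  0.0027] turn [ 0.05 -0.06 -0.04] rows>= 11.094745639338559
```

View pics/wrist4.png

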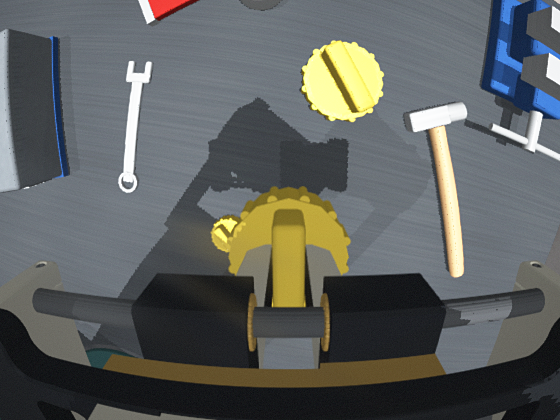

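The cap is held (gap 16 mm), seen at (289,240). Now I'll carry it at height towards the neck and stop short to look.

Emit:
{"fn": "play_rows", "kwargs": {"rows": [0.0065,-0.03,0,0,0,0,-1,0.0143,-0.067,0,0,0,0,-1,0.022,-0.104,0,0,0,0,-1,0.03,-0.14,0,0,0,0,-1,0.038,-0.176,0,0,0,0,-1]}}

```text
t: 4.4
tcp_pos: [523.6, -58.1, 265.3]
tcp_rot: [0.994, 0.106, -0.001, -0.0]
ft_force: [0.5, 0.2, -1.5]
finger_gap: 15.9
```

Emit:
{"fn": "play_rows", "kwargs": {"rows": [0.0075,-0.036,0,0,0,0,-1,0.015,-0.072,0,0,0,0,-1,0.022,-0.1,0,0,0,0,-1,0.024,-0.115,0,0,0,0,-1,0.024,-0.115,0,0,0,0,-1]}}

```text
t: 4.82
tcp_pos: [522.9, 60.4, 265.4]
tcp_rot: [0.994, 0.107, -0.001, -0.0]
ft_force: [-0.2, -1.0, -1.0]
finger_gap: 16.0
```

Emit:
{"fn": "play_rows", "kwargs": {"rows": [0,0,0,0,0,0,-1,0,0,0,0,0,0,-1]}}

```text
t: 4.98
tcp_pos: [523.5, 57.2, 266.1]
tcp_rot: [0.994, 0.106, -0.001, 0.0]
ft_force: [0.7, -0.3, -2.2]
finger_gap: 16.0
```

```bash
python3 - <<'E'
from h import *
from workcell import *
s=sense();print(s["t"],s["tcp_pos"],yawof(s),s["ft_force"],s["moment"],s["finger_gap"])
plan(s,[524,222.8,265],12.2)
c=camera("top"); np.savez("pics/top5.npz",**c)
c=camera("wrist"); np.savez("pics/wrist5.npz",**c); cv2.imwrite("pics/wrist5.png",c["img"][:,:,::-1]);print(c["origin"])
E
```

```text
4.9833 [523.4624016   57.15579922 266.13664266] 12.152853509697199 [ 0.68282533 -0.28807868 -2.1717096 ] [0.02023012 0.01247337 0.03150924] 15.997153546482002
shift [ 0.0354 -0.1618  0.0011] turn [ 0.    0.09 -0.05] rows>= 3.9723974315414714
[598.06118814  72.57193568 431.92326137]
```

View pics/wrist5.png

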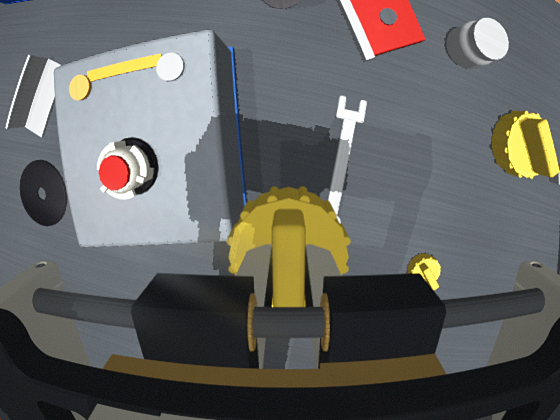

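The wrist view shows the seal at (115,173) on the neck, with the neck clear. I'll fit it here and in the other views.

```bash
python3 - <<'E'
from h import *
c=dict(np.load("pics/wrist5.npz"));hsv=cv2.cvtColor(c["img"],cv2.COLOR_RGB2HSV)
m=cv2.inRange(hsv,(0,140,80),(8,255,255))|cv2.inRange(hsv,(172,140,80),(180,255,255));m[:,200:]=0;m[:120]=0;m[240:]=0
cn=max(cv2.findContours(m,0,1)[0],key=cv2.contourArea)[:,0]
w=np.array([wray(c,u,v,162.5)[:2] for u,v in cn],np.float32);print("w seal162",cv2.fitEllipse(w))
cv2.imwrite("pics/c5.png",cv2.resize(c["img"][125:215,75:175],None,fx=6,fy=6,interpolation=cv2.INTER_CUBIC)[:,:,::-1])
t=dict(np.load("pics/top0.npz"));hsv=cv2.cvtColor(t["img"],cv2.COLOR_RGB2HSV)
m=cv2.inRange(hsv,(0,140,80),(8,255,255))|cv2.inRange(hsv,(172,140,80),(180,255,255));m[:,200:]=0
cn=max(cv2.findContours(m,0,1)[0],key=cv2.contourArea)[:,0]
w=np.array([ray(t,u,v,162.5)[:2] for u,v in cn],np.float32);print("t seal",cv2.fitEllipse(w))
E
```

```text
w seal162 ((524.700927734375, 222.5850067138672), (31.395822525024414, 33.713741302490234), 25.91173553466797)
t seal ((523.8018798828125, 223.5262908935547), (28.321889877319336, 30.49205207824707), 172.43392944335938)
```

View pics/c5.png

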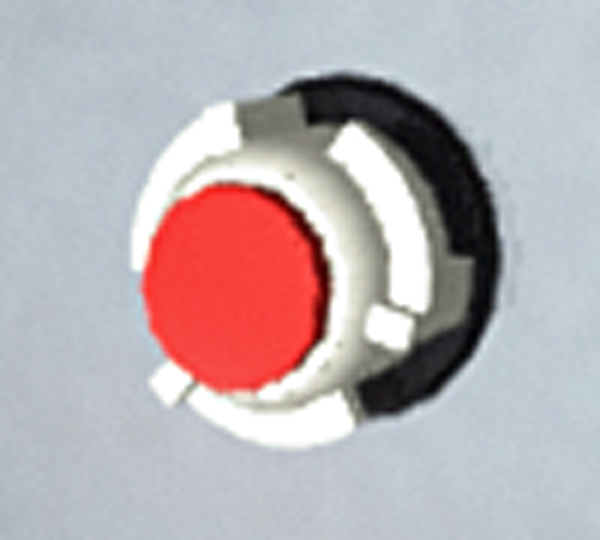

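Emit:
{"fn": "play_rows", "kwargs": {"rows": [0.007,-0.032,0,0,0,0,-1,0.015,-0.069,0.003,0,0,0,-1,0.023,-0.106,0.006,0,0,0,-1,0.031,-0.142,0.01,0,0,0,-1,0.036,-0.162,0.015,0,0,0,-1]}}

```text
t: 5.5
tcp_pos: [524.7, 225.8, 251.9]
tcp_rot: [0.994, 0.106, 0.0, -0.0]
ft_force: [0.4, 0.4, -1.5]
finger_gap: 16.1
```

Emit:
{"fn": "play_rows", "kwargs": {"rows": [0,0,0,0,0,0,-1,0,0,0,0,0,0,-1,0,0,0,0,0,0,-1,0,0,0,0,0,0,-1]}}

```text
t: 5.83
tcp_pos: [525.1, 222.4, 252.4]
tcp_rot: [0.994, 0.105, 0.0, 0.0]
ft_force: [0.1, 0.1, -0.6]
finger_gap: 16.1
```

```bash
python3 - <<'E'
from h import *
from workcell import *
s=sense();print(s["t"],s["tcp_pos"],yawof(s),s["ft_force"],s["moment"],s["finger_gap"])
plan(s,[524.4,222.9,205],12.2)
for n in("top","side","wrist"):
    c=camera(n); np.savez(f"pics/{n}6.npz",**c)
    im=c["img"]
    if n=="side": im=cv2.resize(im[90:240,170:330],None,fx=4,fy=4,interpolation=cv2.INTER_CUBIC)
    cv2.imwrite(f"pics/{n}6.png",im[:,:,::-1])
E
```

```text
5.8333 [525.05106839 222.43603823 252.42858513] 12.070806125388547 [ 0.14774989  0.06214171 -0.56454487] [ 0.00759072 -0.01577552 -0.00535552] 16.095933065360725
shift [-0.0006 -0.0006  0.0474] turn [ 0.01 -0.02 -0.13] rows>= 1.1375377141809928
```

View pics/side6.png

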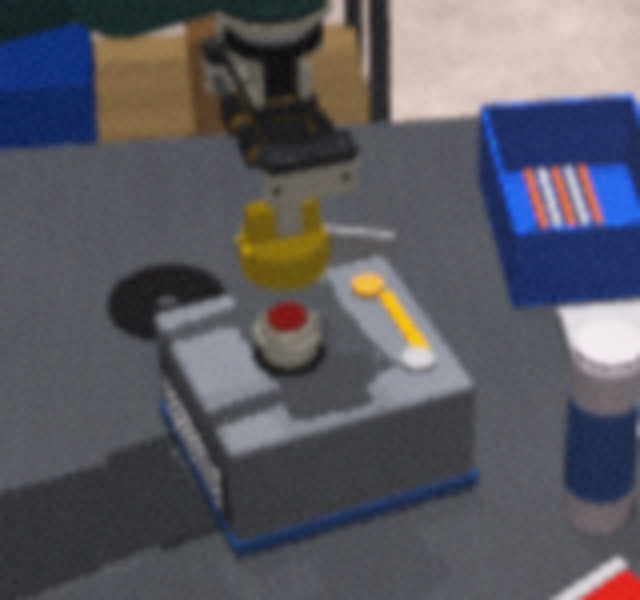

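View pics/wrist6.png

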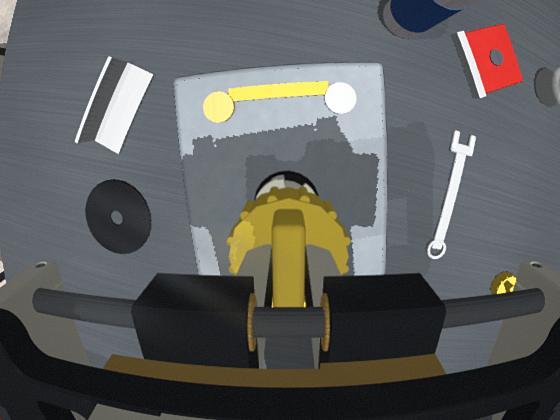

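The cap hangs centred over the neck: side crop cap at (285,250), seal at (287,317). Now the descent.

Emit:
{"fn": "play_rows", "kwargs": {"rows": [0,0,0.015,0,0,0,-1,0,0,0.035,0,0,0,-1,0,0,0.05,0,0,0,-1,0,0,0.054,0,0,0,-1,0,0,0.054,0,0,0,-1]}}

```text
t: 6.4
tcp_pos: [524.2, 223.4, 196.3]
tcp_rot: [0.994, 0.106, -0.001, 0.0]
ft_force: [0.2, -0.1, -0.8]
finger_gap: 15.8
```

Emit:
{"fn": "play_rows", "kwargs": {"rows": [0,0,0,0,0,0,-1,0,0,0,0,0,0,-1,0,0,0,0,0,0,-1,0,0,0,0,0,0,-1]}}

```text
t: 6.73
tcp_pos: [525.0, 223.8, 198.9]
tcp_rot: [0.994, 0.106, 0.001, -0.0]
ft_force: [-0.4, -0.1, -1.2]
finger_gap: 15.8
```

```bash
cat > st.py <<'E'
from h import *
from workcell import *
s=sense();print("t",round(s["t"],2),s["tcp_pos"].round(2) if hasattr(s["tcp_pos"],"round") else s["tcp_pos"],"grip z",round(s["tcp_pos"][2]+15.6-120,1),"yaw",round(yawof(s),2),"F",np.round(s["ft_force"],2),"M",np.round(s["moment"],3),round(s["finger_gap"],1),"j6",round(s["joint_positions"][5],3))
plan(s,[524.4,222.9,s["tcp_pos"][2]],yawof(s))
E
python3 st.py
```

```text
t 6.73 [524.97 223.8  198.87] grip z 94.5 yaw 12.16 F [-0.38 -0.13 -1.17] M [0.066 0.049 0.005] 15.8 j6 1.717
shift [-0.0007  0.0008 -0.    ] turn [-0.01 -0.06  0.  ] rows>= 0.025565662639659918
```

Emit:
{"fn": "play_rows", "kwargs": {"rows": [0,0,0.002,0,0,0,-1,0,0,0.004,0,0,0,-1,0,0,0.006,0,0,0,-1,0,0,0.006,0,0,0,-1,0,0,0.006,0,0,0,-1]}}

```text
t: 7.15
tcp_pos: [524.7, 223.6, 191.9]
tcp_rot: [0.994, 0.106, -0.0, 0.0]
ft_force: [1.0, 0.4, -1.7]
finger_gap: 16.0
```

```bash
python3 st.py
```

```text
t 7.15 [524.66 223.64 191.93] grip z 87.5 yaw 12.16 F [ 1.03  0.45 -1.74] M [-0.002 -0.043  0.037] 16.0 j6 1.717
shift [-0.0004  0.0007  0.    ] turn [0.   0.02 0.  ] rows>= 0.018851766581194494
```

Emit:
{"fn": "play_rows", "kwargs": {"rows": [0,0.0004,0.001,0,0,0,-1,0,0.0004,0.002,0,0,0,-1,0,0.0004,0.003,0,0,0,-1,0,0.0004,0.003,0,0,0,-1]}}

```text
t: 7.48
tcp_pos: [524.9, 223.3, 189.4]
tcp_rot: [0.994, 0.106, 0.0, -0.0]
ft_force: [0.4, -1.0, 2.3]
finger_gap: 16.0
```

```bash
python3 st.py
```

```text
t 7.48 [524.88 223.31 189.4 ] grip z 85.0 yaw 12.16 F [ 0.39 -1.04  2.33] M [-0.024  0.138  0.011] 16.0 j6 1.716
shift [-0.0006  0.0003 -0.    ] turn [-0.   -0.02  0.  ] rows>= 0.015122042223118005
```

Contact at grip height 85.0, so the cap is resting on the walls with about 4 N. I'll turn it anticlockwise (negative tool z) under light pressure.

Emit:
{"fn": "play_rows", "kwargs": {"rows": [0,0,0.0005,0,0,-2,-1,0,0,0.001,0,0,-4,-1,0,0,0.001,0,0,-6,-1,0,0,0.001,0,0,-8,-1,0,0,0.001,0,0,-10,-1]}}

```text
t: 7.9
tcp_pos: [525.3, 223.5, 189.3]
tcp_rot: [0.981, 0.193, 0.001, -0.0]
ft_force: [0.6, 0.2, 7.0]
finger_gap: 15.8
```

```bash
python3 st.py
```

```text
t 7.9 [525.28 223.51 189.3 ] grip z 84.9 yaw 22.26 F [0.58 0.23 7.03] M [ 0.067  0.041 -0.11 ] 15.8 j6 1.54
shift [-0.001   0.0002 -0.    ] turn [-0.   -0.12  0.  ] rows>= 0.02563023913616543
```

Emit:
{"fn": "play_rows", "kwargs": {"rows": [0,0,0,0,0,-2.5,-1,0,0,0,0,0,-5,-1,0,0,0,0,0,-7.5,-1,0,0,0,0,0,-10,-1,0,0,0,0,0,-12.5,-1]}}

```text
t: 8.32
tcp_pos: [525.3, 223.5, 189.2]
tcp_rot: [0.954, 0.299, 0.001, -0.0]
ft_force: [0.6, -0.4, 5.8]
finger_gap: 16.2
```

```bash
python3 st.py
```

```text
t 8.32 [525.27 223.47 189.21] grip z 84.8 yaw 34.78 F [ 0.6  -0.39  5.81] M [-0.04  -0.169 -0.124] 16.2 j6 1.321
shift [-0.001 -0.    -0.   ] turn [ 0.02 -0.11 -0.  ] rows>= 0.02486774683394986
```

Emit:
{"fn": "play_rows", "kwargs": {"rows": [0,0,0,0,0,-2.5,-1,0,0,0,0,0,-5,-1,0,0,0,0,0,-7.5,-1,0,0,0,0,0,-10,-1,0,0,0,0,0,-12.5,-1]}}

```text
t: 8.73
tcp_pos: [524.9, 223.3, 188.2]
tcp_rot: [0.916, 0.401, 0.0, 0.0]
ft_force: [0.0, 1.2, -2.0]
finger_gap: 16.0
```

```bash
python3 st.py
```

```text
t 8.73 [524.85 223.32 188.18] grip z 83.8 yaw 47.28 F [ 0.04  1.23 -1.97] M [-0.042  0.008 -0.035] 16.0 j6 1.103
shift [-0.0006 -0.     -0.    ] turn [ 0.   -0.01 -0.  ] rows>= 0.01488071933275227
```

Off the wall, and the contact force is gone. I'll lower onto the threads.

Emit:
{"fn": "play_rows", "kwargs": {"rows": [0,0,0.0015,0,0,0,-1,0,0,0.003,0,0,0,-1,0,0,0.004,0,0,0,-1,0,0,0.005,0,0,0,-1,0,0,0.005,0,0,0,-1]}}

```text
t: 9.15
tcp_pos: [524.8, 223.3, 183.4]
tcp_rot: [0.917, 0.4, 0.0, 0.0]
ft_force: [-1.1, -0.1, 3.3]
finger_gap: 16.0
```

```bash
python3 st.py
```

```text
t 9.15 [524.84 223.31 183.36] grip z 79.0 yaw 47.11 F [-1.08 -0.14  3.32] M [-0.122  0.125  0.025] 16.0 j6 1.106
shift [-0.0006 -0.     -0.    ] turn [ 0.   -0.01 -0.  ] rows>= 0.014325834299492907
```

Resting on the thread tops at 79.0. Continuing anticlockwise.

Emit:
{"fn": "play_rows", "kwargs": {"rows": [0,0,0.0003,0,0,-2.5,-1,0,0,0.0003,0,0,-5,-1,0,0,0.0003,0,0,-7.5,-1,0,0,0.0003,0,0,-10,-1,0,0,0.0003,0,0,-12.5,-1]}}

```text
t: 9.57
tcp_pos: [525.0, 223.7, 183.4]
tcp_rot: [0.867, 0.498, 0.001, -0.0]
ft_force: [-1.5, 4.1, 4.0]
finger_gap: 15.6
```

```bash
python3 st.py
```

```text
t 9.57 [524.95 223.74 183.4 ] grip z 79.0 yaw 59.74 F [-1.53  4.15  4.04] M [ 0.649  0.245 -0.092] 15.6 j6 0.886
shift [-0.001  -0.0001 -0.    ] turn [ 0.   -0.08 -0.  ] rows>= 0.024197519259725353
```

Emit:
{"fn": "play_rows", "kwargs": {"rows": [0.0003,-0.0003,0,0,0,-2.5,-1,0.0003,-0.0003,0,0,0,-5,-1,0.0003,-0.0003,0,0,0,-7.5,-1,0.0003,-0.0003,0,0,0,-10,-1,0.0003,-0.0003,0,0,0,-12.5,-1]}}

```text
t: 9.98
tcp_pos: [524.8, 224.1, 183.4]
tcp_rot: [0.808, 0.59, 0.001, -0.0]
ft_force: [-0.6, 1.2, 3.6]
finger_gap: 15.7
```

```bash
python3 st.py
```

```text
t 9.98 [524.83 224.12 183.39] grip z 79.0 yaw 72.25 F [-0.58  1.21  3.61] M [ 0.411  0.192 -0.053] 15.7 j6 0.668
shift [-0.0013 -0.     -0.    ] turn [ 0.02 -0.07 -0.  ] rows>= 0.031082009134946232
```

Emit:
{"fn": "play_rows", "kwargs": {"rows": [0,0,0,0,0,-2.5,-1,0,0,0,0,0,-5,-1,0,0,0,0,0,-7.5,-1,0,0,0,0,0,-10,-1,0,0,0,0,0,-12.5,-1]}}

```text
t: 10.4
tcp_pos: [524.9, 224.1, 183.4]
tcp_rot: [0.739, 0.674, 0.001, -0.0]
ft_force: [-0.9, 2.9, 5.0]
finger_gap: 15.8
```

```bash
python3 st.py
```

```text
t 10.4 [524.89 224.07 183.38] grip z 79.0 yaw 84.74 F [-0.93  2.91  5.04] M [ 0.587  0.218 -0.143] 15.8 j6 0.45
shift [-0.0012 -0.0004 -0.    ] turn [ 0.04 -0.06 -0.  ] rows>= 0.03043915194005562
```

Emit:
{"fn": "play_rows", "kwargs": {"rows": [0.0003,0,0,0,0,-2.5,-1,0.0003,0,0,0,0,-5,-1,0.0003,0,0,0,0,-7.5,-1,0.0003,0,0,0,0,-10,-1,0.0003,0,0,0,0,-12.5,-1]}}

```text
t: 10.82
tcp_pos: [524.7, 224.7, 183.3]
tcp_rot: [0.661, 0.75, 0.001, -0.0]
ft_force: [-2.4, 4.5, 3.7]
finger_gap: 15.9
```

```bash
python3 st.py
```

```text
t 10.82 [524.69 224.67 183.34] grip z 78.9 yaw 97.26 F [-2.45  4.5   3.67] M [ 0.859  0.469 -0.124] 15.9 j6 0.233
shift [-0.0017 -0.0005 -0.    ] turn [ 0.03 -0.08 -0.  ] rows>= 0.04289162625091093
```

Emit:
{"fn": "play_rows", "kwargs": {"rows": [0.0004,-0.0002,0,0,0,-1,-1,0.0007,-0.0004,0,0,0,-2.5,-1,0.0007,-0.0004,0,0,0,-5,-1,0.0007,-0.0004,0,0,0,-7.5,-1,0.0007,-0.0004,0,0,0,-10,-1]}}

```text
t: 11.23
tcp_pos: [524.5, 224.8, 183.2]
tcp_rot: [0.593, 0.805, 0.0, 0.0]
ft_force: [-0.8, 1.0, 2.8]
finger_gap: 15.8
```

```bash
python3 st.py
```

```text
t 11.23 [524.45 224.82 183.24] grip z 78.8 yaw 107.21 F [-0.82  1.03  2.8 ] M [ 0.366 -0.155 -0.077] 15.8 j6 0.06
shift [-0.0018 -0.0006 -0.    ] turn [ 0.05 -0.01 -0.  ] rows>= 0.04610650282019355
```

Emit:
{"fn": "play_rows", "kwargs": {"rows": [0,0,0.0003,0,0,-2,-1,0,0,0.0003,0,0,-4,-1,0,0,0.0003,0,0,-6,-1,0,0,0.0003,0,0,-8,-1,0,0,0.0003,0,0,-10,-1]}}

```text
t: 11.65
tcp_pos: [524.1, 224.7, 182.3]
tcp_rot: [0.521, 0.854, -0.0, -0.0]
ft_force: [-0.4, 0.8, -1.6]
finger_gap: 16.3
```

```bash
python3 st.py
```

```text
t 11.65 [524.13 224.66 182.26] grip z 77.9 yaw 117.19 F [-0.44  0.78 -1.56] M [0.215 0.125 0.001] 16.3 j6 -0.114
shift [-0.0017 -0.0006  0.    ] turn [-0.02 -0.01  0.  ] rows>= 0.042636882760283476
```

Force has dropped off and z is sinking, so the lugs are over the starts. Lowering gently.

Emit:
{"fn": "play_rows", "kwargs": {"rows": [0,0,0.0015,0,0,0,-1,0,0,0.003,0,0,0,-1,0,0,0.0045,0,0,0,-1,0,0,0.006,0,0,0,-1,0,0,0.006,0,0,0,-1]}}

```text
t: 12.07
tcp_pos: [524.1, 224.6, 176.0]
tcp_rot: [0.522, 0.853, -0.0, -0.0]
ft_force: [-2.1, 0.9, -1.2]
finger_gap: 15.7
```

```bash
python3 st.py
```

```text
t 12.07 [524.06 224.65 176.02] grip z 71.6 yaw 117.12 F [-2.11  0.9  -1.18] M [0.248 0.356 0.052] 15.7 j6 -0.113
shift [-0.0017 -0.0005  0.    ] turn [-0.04 -0.01  0.  ] rows>= 0.04272654883997739
```

Emit:
{"fn": "play_rows", "kwargs": {"rows": [0,0,0.001,0,0,0,-1,0,0,0.002,0,0,0,-1,0,0,0.003,0,0,0,-1,0,0,0.0035,0,0,0,-1,0,0,0.0035,0,0,0,-1]}}

```text
t: 12.48
tcp_pos: [524.2, 224.7, 172.9]
tcp_rot: [0.521, 0.853, -0.0, -0.0]
ft_force: [-3.4, 1.0, -0.5]
finger_gap: 15.8
```

```bash
python3 st.py
```

```text
t 12.48 [524.16 224.67 172.91] grip z 68.5 yaw 117.16 F [-3.38  1.04 -0.54] M [ 0.248  0.658 -0.004] 15.8 j6 -0.114
shift [-0.0017 -0.0006 -0.    ] turn [-0.01 -0.01  0.  ] rows>= 0.042852654299092574
```

Emit:
{"fn": "play_rows", "kwargs": {"rows": [0.0003,-0.0004,0.0005,0,0,0,-1,0.0003,-0.0004,0.001,0,0,0,-1,0.0003,-0.0004,0.0015,0,0,0,-1,0.0003,-0.0004,0.0015,0,0,0,-1]}}

```text
t: 12.82
tcp_pos: [524.0, 224.7, 171.7]
tcp_rot: [0.521, 0.853, 0.0, 0.0]
ft_force: [-0.5, 0.3, 0.9]
finger_gap: 15.7
```

```bash
python3 st.py
```

```text
t 12.82 [523.96 224.7  171.66] grip z 67.3 yaw 117.16 F [-0.5   0.3   0.95] M [ 0.133  0.    -0.014] 15.7 j6 -0.113
shift [-0.0018 -0.0004  0.    ] turn [0.03 0.01 0.  ] rows>= 0.04434637572621808
```

In the start at 67.3 and touching the seal. Now clockwise (positive tool z) with a light press.

Emit:
{"fn": "play_rows", "kwargs": {"rows": [0,0,0.0005,0,0,2,-1,0,0,0.0005,0,0,4,-1,0,0,0.0005,0,0,6,-1,0,0,0.0005,0,0,8,-1,0,0,0.0005,0,0,10,-1]}}

```text
t: 13.23
tcp_pos: [524.0, 224.6, 171.3]
tcp_rot: [0.594, 0.804, 0.0, 0.0]
ft_force: [0.4, -0.6, 2.0]
finger_gap: 15.9
```

```bash
python3 st.py
```

```text
t 13.23 [524.02 224.64 171.29] grip z 66.9 yaw 107.06 F [ 0.41 -0.64  2.03] M [-0.062 -0.047  0.059] 15.9 j6 0.063
shift [-0.0018 -0.0002  0.    ] turn [0.04 0.02 0.  ] rows>= 0.04276738785691542
```

Emit:
{"fn": "play_rows", "kwargs": {"rows": [0,0.0001,0,0,0,2.5,-1,0,0.0002,0.0002,0,0,5,-1,0,0.0003,0.0003,0,0,7.5,-1,0,0.0003,0.0004,0,0,10,-1,0,0.0003,0.0004,0,0,12,-1]}}

```text
t: 13.65
tcp_pos: [524.4, 224.7, 170.9]
tcp_rot: [0.675, 0.737, 0.0, 0.0]
ft_force: [-0.9, 0.1, 1.6]
finger_gap: 15.6
```

```bash
python3 st.py
```

```text
t 13.65 [524.36 224.73 170.92] grip z 66.5 yaw 95.02 F [-0.87  0.11  1.64] M [-0.104  0.002 -0.007] 15.6 j6 0.273
shift [-0.0018 -0.0001  0.    ] turn [0.05 0.01 0.  ] rows>= 0.04380710960019061
```

Emit:
{"fn": "play_rows", "kwargs": {"rows": [0,0.0001,0.0001,0,0,2.5,-1,0,0.0001,0.0002,0,0,5,-1,0,0.0002,0.0003,0,0,7.5,-1,0,0.0002,0.0004,0,0,10,-1,0,0.0002,0.0004,0,0,12,-1]}}

```text
t: 14.07
tcp_pos: [524.5, 224.8, 170.5]
tcp_rot: [0.749, 0.663, 0.0, 0.0]
ft_force: [-0.8, 1.1, 1.1]
finger_gap: 15.8
```

```bash
python3 st.py
```

```text
t 14.07 [524.51 224.78 170.51] grip z 66.1 yaw 83.02 F [-0.82  1.08  1.13] M [-0.016  0.063  0.078] 15.8 j6 0.482
shift [-0.0019  0.0001 -0.    ] turn [ 0.05 -0.   -0.  ] rows>= 0.04507501936112421
```

Emit:
{"fn": "play_rows", "kwargs": {"rows": [0,0.0001,0.0001,0,0,2.5,-1,0,0.0001,0.0002,0,0,5,-1,0,0.0002,0.0003,0,0,7.5,-1,0,0.0002,0.0004,0,0,10,-1,0,0.0002,0.0004,0,0,12,-1]}}

```text
t: 14.48
tcp_pos: [524.5, 224.8, 169.8]
tcp_rot: [0.814, 0.581, 0.0, 0.0]
ft_force: [-0.7, 1.5, -0.9]
finger_gap: 16.0
```

```bash
python3 st.py
```

```text
t 14.48 [524.52 224.79 169.83] grip z 65.4 yaw 71.03 F [-0.69  1.46 -0.92] M [0.108 0.137 0.101] 16.0 j6 0.691
shift [-0.0018  0.0005  0.    ] turn [ 0.01 -0.   -0.  ] rows>= 0.04545425542568383
```

Emit:
{"fn": "play_rows", "kwargs": {"rows": [0,0.0001,0.0002,0,0,2.5,-1,0,0.0001,0.0003,0,0,5,-1,0,0.0002,0.0005,0,0,7.5,-1,0,0.0002,0.0006,0,0,9,-1]}}

```text
t: 14.82
tcp_pos: [524.9, 224.6, 169.5]
tcp_rot: [0.857, 0.515, 0.0, 0.0]
ft_force: [-0.2, -1.0, 2.2]
finger_gap: 15.9
```

```bash
python3 st.py
```

```text
t 14.82 [524.88 224.65 169.46] grip z 65.1 yaw 62.02 F [-0.23 -1.02  2.2 ] M [-0.034  0.1    0.077] 15.9 j6 0.848
shift [-0.0018  0.0004 -0.    ] turn [ 0.04 -0.01 -0.  ] rows>= 0.04346262433940788
```

Emit:
{"fn": "play_rows", "kwargs": {"rows": [0,0.0001,0,0,0,2,-1,0,0.0001,0,0,0,4,-1,0,0.0001,0,0,0,6,-1]}}

```text
t: 15.07
tcp_pos: [525.0, 224.6, 169.4]
tcp_rot: [0.883, 0.47, 0.0, 0.0]
ft_force: [-0.8, 0.0, 0.5]
finger_gap: 15.9
```

```bash
python3 st.py
```

```text
t 15.07 [524.99 224.59 169.44] grip z 65.0 yaw 56.06 F [-0.81  0.01  0.49] M [-0.069 -0.01   0.088] 15.9 j6 0.952
shift [-0.0017  0.0005 -0.    ] turn [ 0.04 -0.01 -0.  ] rows>= 0.04287422462866487
```

At 61° and 65.0 mm. Small steps to the stop, watching the moment.

Emit:
{"fn": "play_rows", "kwargs": {"rows": [0,0,0,0,0,1.5,-1,0,0,0,0,0,3,-1,0,0,0,0,0,4,-1]}}

```text
t: 15.32
tcp_pos: [524.7, 224.9, 169.4]
tcp_rot: [0.898, 0.439, 0.0, -0.0]
ft_force: [-2.6, 3.0, 2.2]
finger_gap: 15.8
```

```bash
python3 st.py
```

```text
t 15.32 [524.71 224.88 169.41] grip z 65.0 yaw 52.09 F [-2.57  3.    2.2 ] M [0.57  0.609 0.255] 15.8 j6 1.022
shift [-0.0018  0.001  -0.    ] turn [-0.01 -0.02  0.  ] rows>= 0.04800119340007254
```

Emit:
{"fn": "play_rows", "kwargs": {"rows": [0,0,0,0,0,0.7,-1,0,0,0,0,0,1.5,-1]}}

```text
t: 15.48
tcp_pos: [524.6, 225.0, 169.4]
tcp_rot: [0.904, 0.428, 0.0, -0.0]
ft_force: [-4.1, 3.0, 3.1]
finger_gap: 15.7
```

```bash
python3 st.py
```

```text
t 15.48 [524.62 224.97 169.38] grip z 65.0 yaw 50.65 F [-4.09  2.98  3.08] M [0.639 0.857 0.464] 15.7 j6 1.047
shift [-0.0017  0.0011 -0.    ] turn [-0.02 -0.02  0.  ] rows>= 0.04997735701819815
```

Stop reached: moment 0.46 N m after about 66° clockwise, height 65.0. I'll relax the twist slightly and open.

Emit:
{"fn": "play_rows", "kwargs": {"rows": [0,0,0,0,0,-1,-1,0,0,0,0,0,-1.5,-1], "grip_force": 10}}

```text
t: 15.65
tcp_pos: [524.8, 225.0, 169.4]
tcp_rot: [0.898, 0.441, 0.0, -0.0]
ft_force: [-3.2, 4.8, 3.6]
finger_gap: 16.0
```

```bash
python3 st.py
```

```text
t 15.65 [524.76 224.99 169.4 ] grip z 65.0 yaw 52.28 F [-3.18  4.76  3.61] M [ 0.826  0.471 -0.011] 16.0 j6 1.018
shift [-0.0019  0.001  -0.    ] turn [-0.01 -0.04  0.  ] rows>= 0.05092010326143049
```

Emit:
{"fn": "play_rows", "kwargs": {"rows": [0,0,0,0,0,0,-0.5,0,0,0,0,0,0,-0.3,0,0,0,0,0,0,-0.1,0,0,0,0,0,0,-0.1,0,0,0,0,0,0,-0.1]}}

```text
t: 16.07
tcp_pos: [524.8, 224.6, 169.1]
tcp_rot: [0.898, 0.44, -0.0, 0.0]
ft_force: [-0.2, 0.1, -1.1]
finger_gap: 40.7
```

```bash
python3 st.py
```

```text
t 16.07 [524.79 224.58 169.14] grip z 64.7 yaw 52.15 F [-0.18  0.06 -1.06] M [-0.02  -0.015  0.035] 40.7 j6 1.02
shift [-0.0016  0.0007  0.    ] turn [0.01 0.01 0.  ] rows>= 0.04135365484533193
```

Released. Retracting straight up.

Emit:
{"fn": "play_rows", "kwargs": {"rows": [0,0,-0.02,0,0,0,0,0,0,-0.05,0,0,0,0,0,0,-0.09,0,0,0,0,0,0,-0.13,0,0,0,0,0,0,-0.16,0,0,0,0]}}

```text
t: 16.48
tcp_pos: [524.7, 224.6, 332.7]
tcp_rot: [0.898, 0.44, 0.001, 0.0]
ft_force: [0.2, -0.3, 1.8]
finger_gap: 46.5
```

Emit:
{"fn": "play_rows", "kwargs": {"rows": [-0.03,0,0,0,0,0,0,-0.06,0,0,0,0,0,0,-0.09,0,0,0,0,0,0,-0.12,0,0,0,0,0,0,-0.12,0,0,0,0,0,0]}}

```text
t: 16.9
tcp_pos: [449.1, 127.3, 330.3]
tcp_rot: [0.899, 0.439, 0.001, 0.001]
ft_force: [-0.3, 0.5, 0.4]
finger_gap: 46.4
```

```bash
python3 - <<'E'
from h import *
from workcell import *
s=sense();print(s["t"],s["tcp_pos"])
for n in("top","side","wrist"):
    c=camera(n); np.savez(f"pics/{n}9.npz",**c)
    im=c["img"]
    if n=="side": im=cv2.resize(im[90:240,170:330],None,fx=4,fy=4,interpolation=cv2.INTER_CUBIC)
    cv2.imwrite(f"pics/{n}9.png",im[:,:,::-1])
    if n!="wrist":
        P=pts(c);hsv=cv2.cvtColor(c["img"],cv2.COLOR_RGB2HSV);m=cv2.inRange(hsv,(18,100,50),(36,255,255))>0
        q=P[m];q=q[(np.hypot(q[:,0]-524,q[:,1]-223)<45)&(q[:,2]>135)&(q[:,2]<220)]
        print(n,len(q),"zmax",np.percentile(q[:,2],[50,90,98]) if len(q) else "")
        t=q[q[:,2]>185]; print("bar",t.mean(0) if len(t) else "")
E
```

```text
16.9 [449.13012213 127.34927843 330.32115903]
top 150 zmax [164.66185239 196.40762739 198.53182711]
bar [537.9776422  238.22801413 194.87210765]
side 382 zmax [162.39452739 192.29858697 195.90551714]
bar [523.51582092 217.35124112 192.11402824]
```

View pics/wrist9.png

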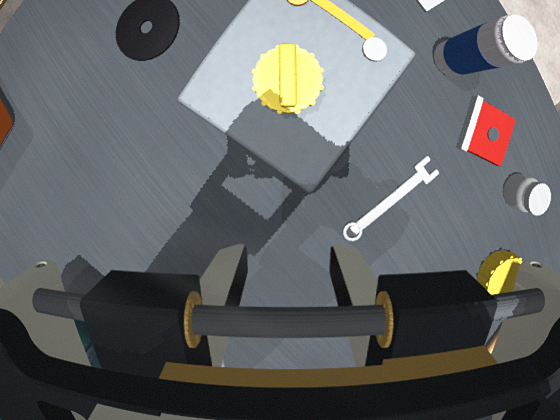

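View pics/side9.png

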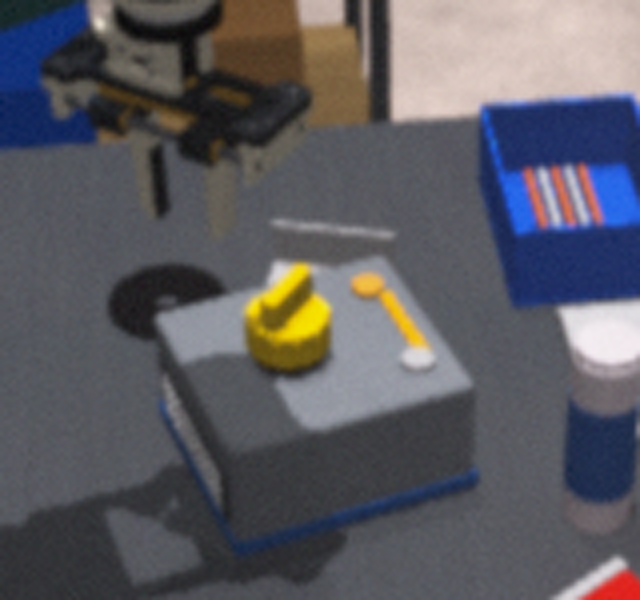

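View pics/top9.png

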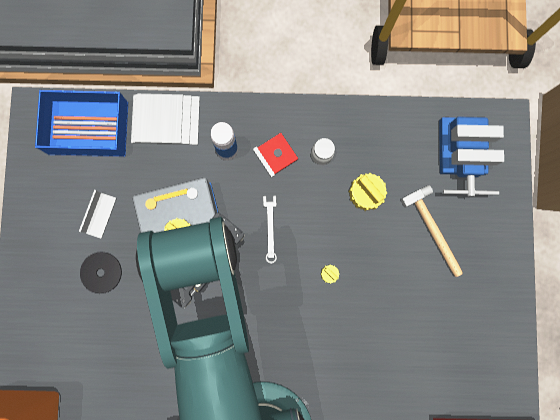

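The cap sits upright on the neck: wrist (288,78), side crop (288,325). The depths give a bar top of about 195–198 mm (195 expected when home) and a cap top of about 163 mm (163 expected). The bystanders look unmoved. One last centring check before handing in.

```bash
python3 - <<'E'
from h import *
c=dict(np.load("pics/wrist9.npz"));hsv=cv2.cvtColor(c["img"],cv2.COLOR_RGB2HSV);m=cv2.inRange(hsv,(22,100,60),(36,255,255));k,l,s,ce=cv2.connectedComponentsWithStats(m)
i=l[78,288];cn=max(cv2.findContours((l==i).astype(np.uint8),0,1)[0],key=cv2.contourArea)[:,0]
print(s[i])
w=np.array([wray(c,u,v,155)[:2] for u,v in cn],np.float32);print(cv2.minEnclosingCircle(w),cv2.fitEllipse(w))
a,b=wray(c,288,44,195),wray(c,289,106,195);print((a+b)/2,np.linalg.norm(a-b))
a=dict(np.load("pics/top0.npz"))["img"];b=dict(np.load("pics/top9.npz"))["img"]
for n,(x,y) in dict(spray=(223,135),jar=(323,151),magnet=(278,153),wrench=(270,230),hammer=(435,230),disc=(100,272),angle=(98,214)).items():
    print(n,round(np.abs(a[y-15:y+15,x-15:x+15].astype(int)-b[y-15:y+15,x-15:x+15]).mean(),1))
E
```

```text
[ 259   44   56   70 1703]
((524.4520874023438, 224.85354614257812), 37.73201370239258) ((523.5018310546875, 223.2696990966797), (44.95573806762695, 75.52337646484375), 131.0513458251953)
[524.49977995 222.55214192 195.        ] 58.648750957209174
spray 1.7
jar 2.1
magnet 1.7
wrench 3.9
hammer 2.4
disc 1.8
angle 2.0
```

The bar centre measures (524.5, 222.6), against the neck at (524.4, 222.9), so the cap is centred and home. Handing in.

```bash
python3 -c "
from workcell import *
print(sense()['t']); print(sign_off())"
```

```text
17.05
the job is handed in; nothing more can be done
None
```

The filler is closed: the middle-sized yellow cap is home on the neck and let go, and the job was handed in at about 17 s of the 67 s allowed. No verdict is reported at hand-in.

**What I did:**
- I gripped the cap by its bar and set it on the neck, where it first rested on the walls (grip point 85 mm above the filler point).
- I turned it about 105° anticlockwise under a light press. It slipped onto the thread tops (79 mm), then into the starts.
- I turned it about 66° clockwise to its stop at 65.0 mm. Wrist torque at the stop was 0.46 N m, and the largest wrist force I read was about 8 N. Contact between cap and cooler cannot be read directly.

**Last checks:**
- **Centring:** the bar centre was about 0.4 mm from the measured neck axis, with camera calibration good to about 2 mm.
- **Height:** the side camera put the bar top at about 196 mm, against 195 mm expected. The top camera read about 198 mm, so the two disagree slightly.
- **Cap outline:** the outline fits were less reliable. The bar split the colour mask, so one fit came out distorted and the other put the centre about 2 mm off in y.
- **Bystanders:** the before and after top views show all seven unmoved.

During the turning, the cap axis seemed to sit about 2 mm off the gripper axis along the bar. I corrected for it from the side forces, which stayed below about 6 N.

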